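Clear the lint tub and empty the dryer filter over it

ROBOT

A 6-joint arm with a two-finger parallel gripper is mounted at the origin on the work surface. World frame = base frame: x ahead of the robot, y to its left, z up, the work surface at z = 0. Lengths are in m, angles in rad, forces in N, time in s.
With the tool pointing down it reaches from about 0.3 to 0.775 m from the base axis. Payload 14.6 kg.
Tool frame: the origin (TCP) lies on the centre line of the jaws, within the pads' length; the fingertips stand 14 mm ahead of it and the grasp point (between the pads) lies 5 mm behind it; x points along the fingers, y is the direction in which the jaws open and shut, and the axes are right-handed (so a half turn about x gives the same grasp; the last joint's range is limited). The gripper opens to 94 mm and grips with 3 to 60 N. Pads are 16 mm wide; open, the fingers measure 119 mm over their backs; the gripper's body (75 mm by 177 mm) begins 78 mm behind the grasp point.
Start: joints at [-1.31, 0.3, 1.521, -0, 1.321, -0.067], TCP at [0.177, -0.521, 0.182] pointing down, gripper open.
Joint ranges: [-3.03, 3.03], [-0.79, 2.21], [0.23, 2.52], [-1.04, 4.18], [0, 3.07], [-2.55, 2.55]. Speed limits (rad/s): [2.22, 2.22, 2.57, 3.14, 3.14, 3.14].

INTERFACE

Orientations are given as [roll, pitch, yaw] about the fixed x, y, z axes, in that order (R = Rz(yaw) Ry(pitch) Rx(roll)).
In Python, from station import * gives the robot as it stands. The module is installed in compiled form; this text tells all that it offers.
- The arm moves only by the shell command python3 -m handwheel 'ROWS' [FORCE]. ROWS is JSON, a list of rows, each a list of 3 entries, a list of its own where there are three numbers: the shift along the tool's x, y, z in mm, then the turn about the tool's x in rad, then the gripper command: -1 is fully open, 1 is shut, values between are in proportion. In form: [[[dx, dy, dz], spin, gripper], ...]. A call has exactly 5 rows; each row is the pose to reach, as a shift and turn from the pose measured when the call began, along the tool's axes at that moment; what a row does not reach only later rows make up. A row lasts 1/10 s, in which the tool goes at most 50 mm and 8.59 degrees, less where a joint would pass 70% of its speed; a pose out of reach is approached as far as the arm can. A call with a gripper value outside its range is refused whole. The fingers move at their own pace and stop on an object; FORCE is the grip in N (left out, the last holds). Time passes only in rows, so rows that repeat a pose let the fingers close, or fill a call up. It gives the time, the measured TCP pose, the force and the opening at its end, in the units of the state.
- get_obs(): the state, without advancing time (a new reading comes with each control period).
- camera(name): name is "scene" or "top"; returns (picture, depth): 384x512x3 uint8, blue, green, red; 384x512 float32, m along the optical axis (not along the pixel's ray), 0 where there is no reading.
- camera_info(name): a dict with "fx", "fy", "cx", "cy" (pixels), "k1" (the pictures are not rectified: a ray, as slopes to the right and down, at radius r is drawn at 1 + k1 r^2 times it, then the intrinsics apply), "extrinsics" (4x4, takes a point from camera to world coordinates). Camera axes: x right, y down, z forward; pixel columns grow to the right and rows downward; lengths in m; the calibration is good to about 2 mm. A picture is of the moment at which its call begins. camera_info takes no time and is no camera call.
- hand_in(): hands the job in, once; it reports no verdict.
The state is a dict: "time_s": time; "qpos": joint angles; "joint_vel": joint speeds; "tau": joint torques, N m; "ee_pos": TCP position; "eef_rot": TCP orientation; "force": force on the tool from outside, world axes, zero at the start; "moment": the same for the moment, N m; "grip_width": finger opening in m.
Only numpy, scipy, OpenCV 4.12 (cv2) and the standard library are available. Lean on these libraries where they do the work, as an engineer would, in place of code of your own. Each camera call takes 0.05 s, during which the arm holds its last target. There are 200 camera calls.

TASK

Lift the brush that leans in the square lint tub and stand it, bristles down, all the way in the narrow steel tube, and let go of it; then draw the dryer's lint filter straight up out of its stand by the handle, carry it over the tub and tip it about 45 degrees from upright, with the middle of its foot edge roughly over the middle of the tub and a few centimetres above the rim. Finish while still holding it there, steady and touching nothing but the gripper. Do not knock over or push away the soap dispenser, the jar or the wide pot.

Things in the scene. Friction and masses are not known exactly. Their poses are not given: they have to be found in the camera images.
- tub: Open square lint tub of white plastic, 120 x 120 mm outside, 90 mm high, walls and floor 5 mm thick, fixed to the worktop. Origin: centre of its underside; z up. Its x axis points, roughly away from the robot, to the wall at which the bristle end of the brush rests; the brush's handle sticks out over the wall on its -x side.
- tube: Narrow upright steel tube, fixed: 40 mm outside diameter, 30 mm bore, 100 mm high, bore open at the top with its floor 5 mm above the worktop, on a thin round foot of 68 mm diameter. Origin: centre of its underside; z up.
- brush: Loose slim brush, 200 mm long, 50 g: rigid round bristle head 20 mm in diameter, 70 mm long; wooden handle 14 mm wide (y), 10 mm thick (x). Origin: centre of the bristle end face; z runs to the handle's end. At the start it leans in the tub, bristle end on the floor at the +x wall, handle on the -x rim and some 55 mm beyond it, rising at about 39 degrees, its y axis level.
- brush_tip (a point): Centre of the bristle end face (the brush's origin).
- brush_grip (a point): Point on the brush's centre line in the handle, 172 mm from the bristle end and 28 mm from the handle's end: a place to grip across the 14 mm width.
- stand: Fixed slot stand of grey and black plastic: base 70 x 130 mm, 8 mm high, with an upright pocket that is 16 mm (along x) by 96 mm (along y) inside, walls 5 mm, its top edge 53 mm above the worktop and its floor at 8 mm. Origin: centre of its underside; z up; y along the slot.
- filter: Loose dryer lint filter standing upright in the stand: a white framed mesh panel 12 mm thick (x), 90 mm wide (y) and 110 mm high (z), with a grey grip tab on top, 10 mm thick (x), 50 mm wide (y), reaching to 145 mm above the foot. 80 to 170 g. Origin: middle of its foot edge; z runs from the foot to the tab.
- filter_foot (a point): Middle of the filter's foot edge (its origin).
- filter_handle (a point): Point in the grip tab, on the filter's z axis 130 mm above the foot: grip across the 10 mm thickness (x).
- soap: White soap dispenser with black pump, 60 mm in diameter, 160 mm high, loose, to be left alone. Origin: centre of its underside.
- jar: Glass jar with lid, 70 mm in diameter, 100 mm high, loose, to be left alone. Origin: centre of its underside.
- pot: Wide white ceramic pot, 84 mm in diameter, 85 mm high, loose, to be left alone. Origin: centre of its underside.
Things that resemble listed ones, but are neither listed nor needed, are in the scene too. Of the things that look like the filter, the smaller one is meant.

How it is judged:
On the way, in this order (a step that is already met when the one before it is completed fails the run):
1. the brush stands bristles down in the steel tube, let go (horizontal distance between brush_tip and tube below 0.02 m and z of brush_tip in the frame of tube below 0.02 m and angle between brush's own z axis and vertical below 0.35 rad and height (world z) of brush_tip below 0.03 m and height (world z) of brush_grip above 0.15 m and contact force between the fingers and brush below 0.1 N), for 0.2 s.
2. the filter is drawn up clear of its stand, held by the fingers and still near upright (z of filter_foot in the frame of stand above 0.056 m and angle between filter's own z axis and vertical below 0.4 rad and contact force between the fingers and filter above 1 N and contact force between filter and stand below 0.1 N), for 0.1 s.
At the end, for the whole second after the job is handed in: Brush bristles down in the tube (end within 20 mm of its axis and underside, tilt under 20 deg), let go. Filter gripped, at rest, tipped 33 to 57 deg, foot down, its foot middle within 45 mm of the tub centre seen from above and 100 to 190 mm above the worktop, touching only the gripper (all of step 1 and angle between filter's own z axis and vertical between 0.576 and 0.995 rad and horizontal distance between filter_foot and tub below 0.045 m and height (world z) of filter_foot between 0.1 and 0.19 m and contact force between the fingers and filter above 1 N and contact force between filter and tub below 0.1 N and contact force between filter and stand below 0.1 N and contact force between filter and tube below 0.1 N and contact force between filter and brush below 0.1 N and linear speed of each of filter, brush below 0.03 m/s); the arm keeps its last pose, push and grip.
It fails at once if the soap dispenser is knocked over or pushed more than 40 mm (distance of soap from where it was at the start of the episode above 0.04 m or angle between soap's own z axis and vertical above 0.5 rad).
It fails at once if the jar is knocked over or pushed more than 40 mm (distance of jar from where it was at the start of the episode above 0.04 m or angle between jar's own z axis and vertical above 0.5 rad).
It fails at once if the pot is knocked over or pushed more than 40 mm (distance of pot from where it was at the start of the episode above 0.04 m or angle between pot's own z axis and vertical above 0.5 rad).
It also fails if it takes over 61 s, if anything falls off the work surface, if the arm or the gripper's body presses on something with over 40 N, if the wrist force passes 120 N, or if a joint passes its speed limit or range.

## Working session

There is one attempt and no reset: what is moved stays moved. The work goes in short steps, Python scripts to look and compute and a shell command to move; the robot and the scene stay as the last step left them, time stands still between calls to the robot, and variables do not carry over. Pictures are saved under pics/ and viewed, about 8 in all and at most 12, crops included, and the job is handed in when it is done.

```bash
mkdir -p pics; ls; cat > h.py <<'E'
from station import *
import numpy as np, cv2
from scipy.spatial.transform import Rotation as Ro
def cloud(n):
    im,d=camera(n); c=camera_info(n)
    K=np.array([[c["fx"],0,c["cx"]],[0,c["fy"],c["cy"]],[0,0,1.]])
    v,u=np.mgrid[:384,:512]
    p=cv2.undistortPoints(np.stack([u,v],-1).reshape(-1,1,2).astype(np.float64),K,np.array([c["k1"],0,0,0,0.])).reshape(384,512,2)
    P=np.dstack([p[...,0]*d,p[...,1]*d,d]); E=np.array(c["extrinsics"])
    W=P@E[:3,:3].T+E[:3,3]; W[d==0]=np.nan
    return im,W
E
python3 - <<'E'
from h import *
for n in("scene","top"):
    im,W=cloud(n); np.save(n+".npy",W); cv2.imwrite(f"pics/{n}0.png",im); np.save(n+"im.npy",im)
    c=camera_info(n); print(n,{k:c[k] for k in c}) 
print(get_obs())
E
```

```text
pics
scene {'fx': 369.6181331699274, 'fy': 369.6181331699274, 'cx': 260.1369109243764, 'cy': 195.41900761237375, 'k1': 0.021730533962516056, 'extrinsics': array([[ 0.85216396,  0.39850095, -0.33913653,  0.90239411],
       [ 0.52314195, -0.66340938,  0.53498645, -0.46125121],
       [-0.01179374, -0.63331271, -0.77380612,  0.76920432],
       [ 0.        ,  0.        ,  0.        ,  1.        ]])}
top {'fx': 490.4554057928375, 'fy': 490.4554057928375, 'cx': 251.681159501323, 'cy': 177.71339937074933, 'k1': -0.2125016524117306, 'extrinsics': array([[ 1.55458445e-04, -9.90818925e-01,  1.35195540e-01,
         4.26260410e-01],
       [-9.99934406e-01,  1.39430589e-03,  1.13683699e-02,
        -7.89055861e-03],
       [-1.14525000e-02, -1.35188439e-01, -9.90753716e-01,
         1.29205500e+00],
       [ 0.00000000e+00,  0.00000000e+00,  0.00000000e+00,
         1.00000000e+00]])}
{'time_s': 0.1, 'qpos': array([-1.30962951e+00,  3.00400658e-01,  1.52150344e+00,  2.24234810e-05,
        1.32070160e+00, -6.66014102e-02]), 'joint_vel': array([-0.00098746, -0.00187273, -0.00178222, -0.00190805, -0.00059258,
        0.00059623]), 'tau': array([ 1.97869012e-03, -5.32643259e+01, -3.53284264e+01,  7.09859957e-02,
        2.35170621e-02, -6.95061954e-05]), 'ee_pos': array([ 0.17699895, -0.52047349,  0.18115783]), 'eef_rot': array([-1.65883497,  1.56978305,  1.81052035]), 'force': array([ 0.51222797, -0.28141232,  0.42246564]), 'moment': array([-0.04394842,  0.02697738, -0.03387263]), 'grip_width': 0.09348128781484553}
```

View pics/scene0.png

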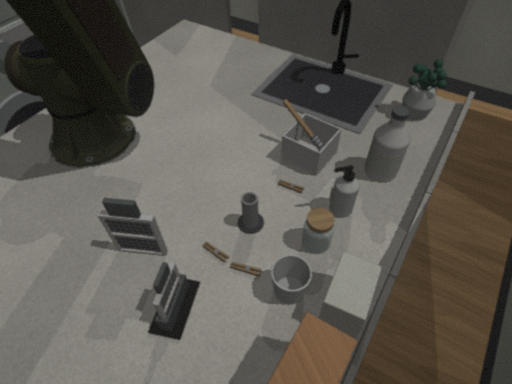

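View pics/top0.png

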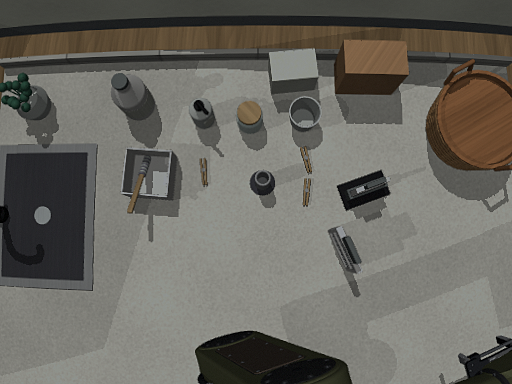

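The scene shot shows the tub with the brush at (310,140), the tube at (250,212), the pot at (291,280), the jar at (318,230), the soap at (344,190), and a larger bottle at (388,148). There are two filter-like things. The one in the black stand is at scene (170,295) / top (363,190). The other is a free-standing, bigger panel at scene (135,228) / top (344,248). The one in the stand fits, being smaller and in a slot stand. I'll confirm that with a crop and measurements.

```bash
python3 - <<'E'
from h import *
S=np.load("scene.npy");T=np.load("top.npy");si=np.load("sceneim.npy");ti=np.load("topim.npy")
a=cv2.resize(si[190:350,90:250],(480,480),interpolation=3); b=cv2.resize(ti[140:220,100:180],(480,480),interpolation=3)
a2=cv2.resize(ti[165:285,320:400],(320,480),interpolation=3)
cv2.imwrite("pics/crop1.png",cv2.resize(np.hstack([a,a2]),(800,480)))
def seg(W,x0,y0,x1,y1,zmin,zmax=.5):
    R=W[y0:y1,x0:x1].reshape(-1,3); return R[(R[:,2]>zmin)&(R[:,2]<zmax)]
def rect(n,P):
    c,(w,h),an=cv2.minAreaRect((P[:,:2]*1000).astype(np.float32)); 
    print(n,len(P),"c",np.round(c,1),"wh",round(w,1),round(h,1),"ang",round(an,1),"z",np.round(np.percentile(P[:,2]*1000,[2,50,98]),1))
def circ(n,P):
    c,r=cv2.minEnclosingCircle((P[:,:2]*1000).astype(np.float32)); print(n,len(P),"c",np.round(c,1),"r",round(r,1),"zmax",round(P[:,2].max()*1000,1))
print("table z",np.nanmedian(T[250:300,180:230,2]),np.nanmedian(S[100:140,170:210,2]))
rect("tub rim top",seg(T,110,135,185,210,.080,.094)); rect("tub rim scene",seg(S,270,100,350,180,.080,.093))
circ("tube top",seg(T,240,160,285,205,.09,.11));circ("tube scene",seg(S,230,180,275,240,.09,.11))
rect("stand top base",seg(T,325,160,400,220,.004,.012));rect("pocket top",seg(T,325,160,400,220,.045,.06));
rect("filter tab top",seg(T,325,160,400,220,.135,.17));rect("filter tab scene",seg(S,140,250,210,345,.122,.17));rect("filter panel scene",seg(S,140,250,210,345,.065,.115))
rect("decoy top",seg(T,320,215,370,285,.03));rect("decoy scene",seg(S,90,190,175,265,.03))
circ("pot",seg(T,285,90,325,135,.075,.1));circ("jar",seg(T,232,95,268,135,.09,.11));circ("soap",seg(T,185,90,220,132,.10,.2));
# brush
for n,W,im,(x0,y0,x1,y1) in(("top",T,ti,(115,140,185,220)),("scene",S,si,(270,90,350,180))):
    P=seg(W,x0,y0,x1,y1,.098,.2); 
    c=P.mean(0);u=np.linalg.svd(P-c)[2][0];u*=np.sign(u[2]);s=(P-c)@u
    print("brush",n,len(P),c.round(4),u.round(3),"elev",np.degrees(np.arcsin(u[2])).round(1),"az",np.degrees(np.arctan2(u[1],u[0])).round(1),"end",(c+u*s.max()).round(4))
E
```

```text
table z -0.00025229022506911836 0.0006663003960506453
tub rim top 477 c [607. 272.] wh 122.3 122.0 ang 85.3 z [80.6 88.6 93.3]
tub rim scene 512 c [609.7 273.1] wh 123.2 119.9 ang 85.4 z [80.3 88.1 92.5]
tube top 99 c [589.8 -20.5] r 19.9 zmax 106.9
tube scene 147 c [591.9 -19.5] r 20.1 zmax 102.9
stand top base 952 c [ 570.8 -288.6] wh 203.6 159.3 ang 89.5 z [ 4.1  7.3 11.6]
pocket top 178 c [ 569.9 -289.7] wh 26.5 106.8 ang 19.6 z [46.9 53.3 58.4]
filter tab top 97 c [ 569.9 -289.7] wh 10.4 49.4 ang 20.2 z [139.7 152.7 157. ]
filter tab scene 309 c [ 570.6 -288.9] wh 10.6 49.8 ang 20.0 z [123.  147.8 155.4]
filter panel scene 435 c [ 574.1 -288.2] wh 11.7 88.6 ang 14.7 z [ 65.9  84.4 114.2]
decoy top 693 c [ 412.8 -221.4] wh 119.0 17.2 ang 24.6 z [ 34.1 145.8 195.2]
decoy scene 2270 c [ 465.2 -226.3] wh 71.9 212.4 ang 84.2 z [ 33.8 117.3 193.9]
pot 214 c [ 761.3 -130.3] r 42.4 zmax 89.7
jar 446 c [755.8  13.7] r 30.6 zmax 106.8
soap 356 c [761.5 132.2] r 33.4 zmax 164.1
brush top 143 [0.527  0.2951 0.1215] [-0.79   0.076  0.608] elev 37.4 az 174.5 end [0.5012 0.2976 0.1413]
brush scene 285 [0.65   0.2083 0.1307] [ 0.802 -0.593  0.072] elev 4.1 az -36.5 end [0.7686 0.1206 0.1414]
```

View pics/crop1.png

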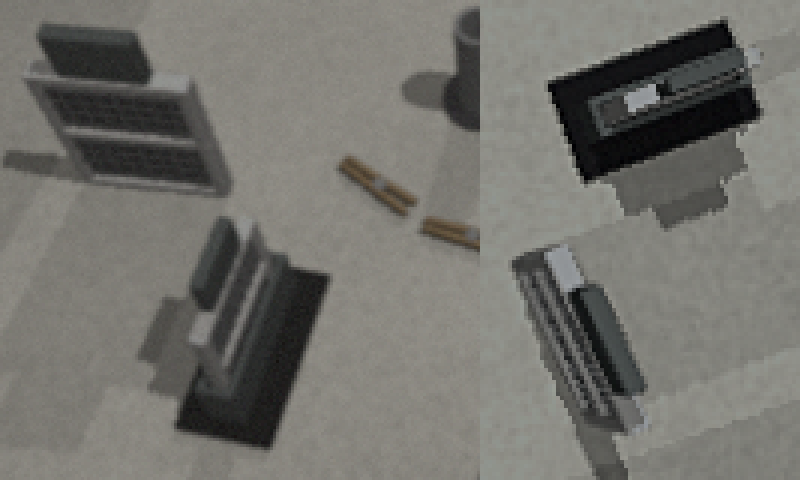

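The crop confirms it: the smaller filter (89 mm panel, 50 x 10 mm tab) is the one in the black stand, and the free panel is 119 mm wide and 195 mm tall. The measured sizes all match the description.

The tool can only spin about its vertical axis, so two turns have to happen in the grip:
- **Brush:** pivot it upright by swinging the gripper over the tip, which sits in the tub corner.
- **Filter:** tip it by dragging it against the tub rim.

```bash
cat >> h.py <<'E'
def go(pts):
    o=get_obs(); R=Ro.from_euler("xyz",o["eef_rot"]).as_matrix(); p=o["ee_pos"]*1000
    az=np.arctan2(R[1,1],R[0,1]); print("t",round(o["time_s"],2),"p",p.round(1),"x",R[:,0].round(3),"jaw az",np.degrees(az).round(1),"q",o["qpos"].round(2),"w",round(o["grip_width"]*1000,1))
    for x,y,z,a in pts:
        d=(np.radians(a)-az+np.pi/2)%np.pi-np.pi/2
        print((x,y,z,a),"->",(R.T@(np.array([x,y,z])-p)).round(1),"spin",round(-d,3))
E
python3 - <<'E'
from h import *
go([(523.5,295.7,300,84.5),(177,-521,300,84.5)])
E
```

```text
t 0.1 p [ 177.  -520.5  181.2] x [-0.     0.001 -1.   ] jaw az -71.2 q [-1.31  0.3   1.52  0.    1.32 -0.07] w 93.5
(523.5, 295.7, 300, 84.5) -> [-118.1 -661.3 -590.8] spin 0.424
(177, -521, 300, 84.5) -> [-118.8    0.4    0.2] spin 0.424
```

```bash
python3 -m handwheel '[[[-30,0,0],0,-1],[[-70,0,0],0,-1],[[-118,0,0],0,-1],[[-118,-30,-27],-0.1,-1],[[-118,-30,-27],-0.1,-1]]' 20
python3 - <<'E'
from h import *
go([(523.5,295.7,300,84.5)])
E
```

```text
time_s: 0.6
ee_pos: [0.1941, -0.4817, 0.3007]
eef_rot: [1.777, 1.569, -0.932]
force: [-0.3, -0.2, -1.0]
grip_width: 0.0942
t 0.6 p [ 194.1 -481.7  300.7] x [ 0.001 -0.001 -1.   ] jaw az -65.2 q [-1.26  0.17  1.41  0.    1.56 -0.12] w 94.2
(523.5, 295.7, 300, 84.5) -> [ 1.000e-01 -5.677e+02 -6.249e+02] spin 0.529
```

```bash
for i in 1 2 3 4; do python3 -m handwheel '[[[0,-28,-31],0,-1],[[0,-57,-62],0,-1],[[0,-85,-94],0,-1],[[0,-114,-125],0,-1],[[0,-142,-156],0,-1]]' | sed -n 1,2p; done
for i in 1 2 3 4; do python3 -m handwheel '[[[0,0,0],-0.14,-1],[[0,0,0],-0.28,-1],[[0,0,0],-0.42,-1],[[0,0,0],-0.55,-1],[[0,0,0],-0.65,-1]]' |sed -n 1,2p; done
python3 - <<'E'
from h import *
go([(523.5,295.7,180,84.5),(523.5,295.7,114.5,84.5)])
E
```

```text
time_s: 1.1
ee_pos: [0.2763, -0.2859, 0.3]
time_s: 1.6
ee_pos: [0.3589, -0.0901, 0.2996]
time_s: 2.1
ee_pos: [0.4417, 0.1058, 0.2989]
time_s: 2.6
ee_pos: [0.5249, 0.3014, 0.2977]
time_s: 3.1
ee_pos: [0.525, 0.3013, 0.2967]
time_s: 3.6
ee_pos: [0.5251, 0.301, 0.2957]
time_s: 4.1
ee_pos: [0.5253, 0.3008, 0.2947]
time_s: 4.6
ee_pos: [0.5254, 0.3005, 0.2937]
t 4.6 p [525.4 300.5 293.7] x [-0.008 -0.004 -1.   ] jaw az 84.6 q [ 0.46  0.38  1.16 -0.    1.61 -1.02] w 94.3
(523.5, 295.7, 180, 84.5) -> [113.8  -4.4  -0.6] spin 0.002
(523.5, 295.7, 114.5, 84.5) -> [ 1.793e+02 -4.100e+00 -1.000e-01] spin 0.002
```

```bash
python3 -m handwheel '[[[40,-4,0],0,-1],[[80,-4,0],0,-1],[[120,-4,0],0,-1],[[150,-4,0],0,-1],[[179,-4,0],0,-1]]' 8
python3 -m handwheel '[[[0,0,0],0,-1],[[0,0,0],0,1],[[0,0,0],0,1],[[0,0,0],0,1],[[0,0,0],0,1]]' 8
python3 -m handwheel '[[[0,0,0],0,1],[[0,0,0],0,1],[[0,0,0],0,1],[[0,0,0],0,1],[[0,0,0],0,1]]' 8
python3 - <<'E'
from h import *
im,W=cloud("scene"); b,_=cloud("top")
cv2.imwrite("pics/g1.png",np.hstack([cv2.resize(im[70:190,230:390],(480,360)),cv2.resize(b[130:250,90:190],(300,360))]))
go([])
E
```

```text
time_s: 5.1
ee_pos: [0.5232, 0.2953, 0.1123]
eef_rot: [-2.551, 1.56, -2.647]
force: [0.2, -0.6, 0.2]
grip_width: 0.0942
time_s: 5.6
ee_pos: [0.5235, 0.2954, 0.1134]
eef_rot: [-2.547, 1.561, -2.642]
force: [-0.5, 0.1, -0.3]
grip_width: 0.0658
time_s: 6.1
ee_pos: [0.5235, 0.2955, 0.1134]
eef_rot: [-2.545, 1.561, -2.64]
force: [1.3, 0.1, -0.3]
grip_width: 0.0254
t 6.2 p [523.5 295.5 113.4] x [-0.008 -0.005 -1.   ] jaw az 84.5 q [ 0.45  0.48  1.44 -0.    1.24 -1.02] w 17.7
```

View pics/g1.png

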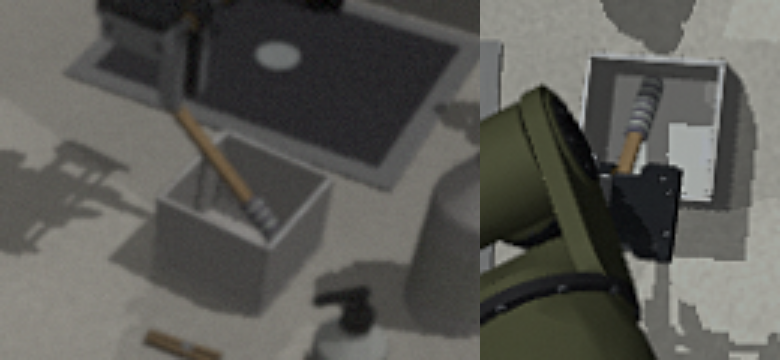

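```bash
python3 -m handwheel '[[[0,0,0],0,1],[[0,0,0],0,1],[[0,0,0],0,1],[[0,0,0],0,1],[[0,0,0],0,1]]' 8
python3 -m handwheel '[[[-10.7,0,9.6],0,1],[[-20.4,0,19.6],0,1],[[-29,0,30.8],0,1],[[-36.6,0,42.8],0,1],[[-43,0,55.6],0,1]]' 8
python3 -m handwheel '[[[-5.2,0,13.4],0,1],[[-9.1,0,27.4],0,1],[[-11.7,0,41.8],0,1],[[-13,0,56.5],0,1],[[-13,0,74],0,1]]' 8
python3 - <<'E'
from h import *
im,W=cloud("scene"); b,_=cloud("top")
cv2.imwrite("pics/g2.png",np.hstack([cv2.resize(im[70:190,230:390],(480,360)),cv2.resize(b[130:250,90:190],(300,360))]))
go([])
E
```

```text
time_s: 6.7
ee_pos: [0.5235, 0.2955, 0.1134]
eef_rot: [-2.545, 1.561, -2.64]
force: [-0.6, -0.4, 0.5]
grip_width: 0.0003
time_s: 7.2
ee_pos: [0.5797, 0.2904, 0.1564]
eef_rot: [-2.542, 1.561, -2.637]
force: [0.4, 0.3, 0.5]
grip_width: 0.0006
time_s: 7.7
ee_pos: [0.654, 0.2834, 0.1691]
eef_rot: [-2.539, 1.562, -2.634]
force: [-0.4, -0.1, 0.7]
grip_width: 0.0001
t 7.8 p [654.5 282.7 168. ] x [-0.009 -0.005 -1.   ] jaw az 84.5 q [ 0.36  0.7   0.97 -0.    1.49 -1.12] w 0.8
```

View pics/g2.png

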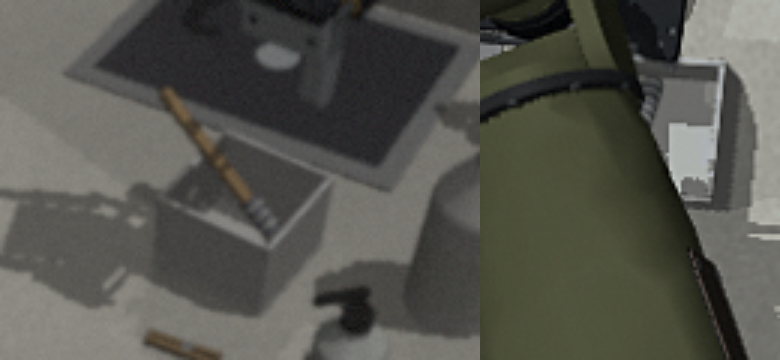

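The fingers closed to 0 mm, so the grasp missed. The brush still leans unmoved, with its handle end at scene (285,100). I'll re-measure the handle by its colour in both of the first pictures.

```bash
python3 - <<'E'
from h import *
for n,(x0,y0,x1,y1) in(("top",(118,140,180,220)),("scene",(275,90,330,150))):
    W=np.load(n+".npy")[y0:y1,x0:x1]; im=np.load(n+"im.npy")[y0:y1,x0:x1].astype(int)
    m=(im[...,2]-im[...,0]>25); P=W[m]; px=np.argwhere(m)[:,::-1]+[x0,y0]
    ok=np.isfinite(P[:,2])&(P[:,2]>.03); P=P[ok];px=px[ok]
    o=np.argsort(px[:,1]);
    for g in np.array_split(o,9): print(n,px[g].mean(0).round(0),(np.median(P[g],0)*1000).round(1),len(g))
E
```

```text
top [141. 176.] [598.2 290.5  66.6] 22
top [139. 181.] [584.2 291.1  76.1] 22
top [138. 185.] [571.4 291.8  87. ] 22
top [136. 190.] [560.1 293.8  96. ] 22
top [135. 194.] [548.  293.8 104.6] 22
top [134. 198.] [537.4 294.9 113.1] 22
top [132. 202.] [526.1 295.4 124.7] 22
top [131. 206.] [516.  297.1 132.8] 22
top [130. 210.] [505.9 297.7 138.2] 22
scene [286. 102.] [511.4 298.6 137.5] 20
scene [289. 106.] [522.8 295.9 129.9] 20
scene [292. 110.] [533.1 295.3 120.5] 20
scene [296. 114.] [544.1 295.6 111.1] 20
scene [299. 118.] [556.6 293.  102.2] 20
scene [302. 122.] [566.8 293.5  91.7] 20
scene [305. 126.] [578.7 292.   83.9] 20
scene [308. 130.] [588.8 291.3  74.4] 19
scene [311. 134.] [599.8 290.3  65.8] 19
```

```bash
python3 - <<'E'
from h import *
im0,W0=cloud("scene")
x0,y0,x1,y1=275,90,330,150
im=im0[y0:y1,x0:x1].astype(int);W=W0[y0:y1,x0:x1]
m=(im[...,2]-im[...,0]>25); P=W[m]; P=P[np.isfinite(P[:,2])&(P[:,2]>.03)&(P[:,2]<.16)]
P=P[np.argsort(P[:,2])]
for g in np.array_split(P,7): print((np.median(g,0)*1000).round(1),len(g))
go([])
# gripper points near TCP
Q=W0.reshape(-1,3); Q=Q[np.isfinite(Q[:,2])]; d=np.linalg.norm(Q[:,:2]-get_obs()["ee_pos"][:2],axis=1)
for lo in range(100,300,10):
    s=Q[(d<.07)&(Q[:,2]>lo/1000)&(Q[:,2]<=lo/1000+.01)]
    if len(s): print(lo,len(s),(s.min(0)*1000).round(0),(s.max(0)*1000).round(0))
cv2.imwrite("pics/g3.png",cv2.resize(im0[40:160,250:410],(800,600),interpolation=3))
E
```

```text
[598.3 290.   67.2] 22
[586.5 291.8  77.2] 22
[572.2 292.9  89. ] 22
[555.8 293.5 102.5] 22
[540.4 295.2 114.5] 22
[524.5 295.2 127.6] 21
[512.4 298.1 137.8] 21
t 7.85 p [653.6 283.1 168. ] x [-0.009 -0.005 -1.   ] jaw az 84.5 q [ 0.36  0.7   0.97 -0.    1.49 -1.12] w 0.5
190 10 [646. 276. 192.] [667. 291. 200.]
200 36 [647. 268. 201.] [668. 292. 210.]
210 35 [648. 268. 210.] [667. 295. 220.]
220 37 [646. 269. 220.] [667. 293. 230.]
230 39 [647. 269. 230.] [667. 296. 240.]
240 23 [649. 269. 240.] [667. 295. 250.]
250 15 [663. 270. 250.] [667. 292. 259.]
260 19 [664. 267. 260.] [667. 295. 270.]
270 4 [666. 271. 271.] [667. 291. 272.]
290 25 [678. 257. 293.] [692. 301. 300.]
```

View pics/g3.png

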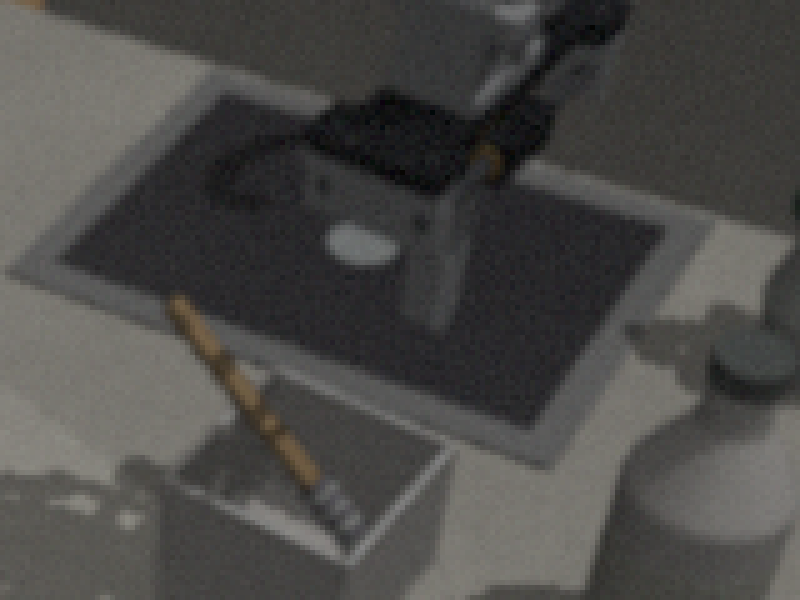

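The closed fingertips show up at z of about 192 mm, while the reported TCP of 168 puts them at 154. So the tips sit roughly 38 mm higher than the text says, and the jaws closed above the handle. I'll go back over the handle with the jaws open and measure the tips again.

```bash
python3 -m handwheel '[[[-20,0,-30],0,-1],[[-22,0,-60],0,-1],[[-22,0,-90],0,-1],[[-22,0,-115],0,-1],[[-22,0,-130],0,-1]]' 8
python3 -m handwheel '[[[0,0,0],0,-1],[[0,0,0],0,-1],[[0,0,0],0,-1],[[0,0,0],0,-1],[[0,0,0],0,-1]]' 8
python3 - <<'E'
from h import *
im0,W0=cloud("scene"); go([(523.5,295.7,114.5,84.5)])
Q=W0.reshape(-1,3); Q=Q[np.isfinite(Q[:,2])]; d=np.linalg.norm(Q[:,:2]-get_obs()["ee_pos"][:2],axis=1)
for lo in range(145,300,5):
    s=Q[(d<.1)&(Q[:,2]>lo/1000)&(Q[:,2]<=lo/1000+.005)]
    if len(s): print(lo,len(s),(s.min(0)*1000).round(0),(s.max(0)*1000).round(0))
cv2.imwrite("pics/g4.png",cv2.resize(im0[20:170,220:380],(640,600),interpolation=3))
E
```

```text
time_s: 8.35
ee_pos: [0.522, 0.296, 0.1917]
eef_rot: [-2.569, 1.561, -2.664]
force: [0.1, -0.3, -0.3]
grip_width: 0.0368
time_s: 8.85
ee_pos: [0.5223, 0.2958, 0.1913]
eef_rot: [-2.573, 1.561, -2.669]
force: [-1.2, -0.5, 0.1]
grip_width: 0.0767
t 8.9 p [522.3 295.9 191.3] x [-0.009 -0.005 -1.   ] jaw az 84.6 q [ 0.45  0.41  1.35 -0.    1.39 -1.02] w 81.1
(523.5, 295.7, 114.5, 84.5) -> [76.8  0.4  1.9] spin 0.001
210 2 [519. 258. 214.] [535. 337. 215.]
215 14 [515. 252. 215.] [538. 339. 220.]
220 15 [514. 248. 220.] [538. 342. 225.]
225 29 [512. 246. 225.] [540. 343. 230.]
230 28 [511. 244. 230.] [539. 343. 235.]
235 26 [512. 246. 235.] [539. 342. 239.]
240 34 [511. 245. 240.] [540. 342. 245.]
245 31 [512. 243. 245.] [538. 343. 250.]
250 35 [510. 245. 250.] [539. 347. 255.]
255 34 [511. 244. 255.] [539. 344. 260.]
260 27 [510. 246. 260.] [539. 344. 265.]
265 36 [510. 244. 265.] [539. 344. 270.]
270 31 [511. 245. 270.] [539. 350. 275.]
275 30 [513. 245. 275.] [538. 348. 280.]
280 32 [514. 244. 280.] [538. 348. 285.]
285 36 [512. 243. 285.] [539. 346. 290.]
290 19 [514. 244. 290.] [538. 345. 295.]
295 8 [530. 336. 295.] [538. 345. 299.]
```

View pics/g4.png

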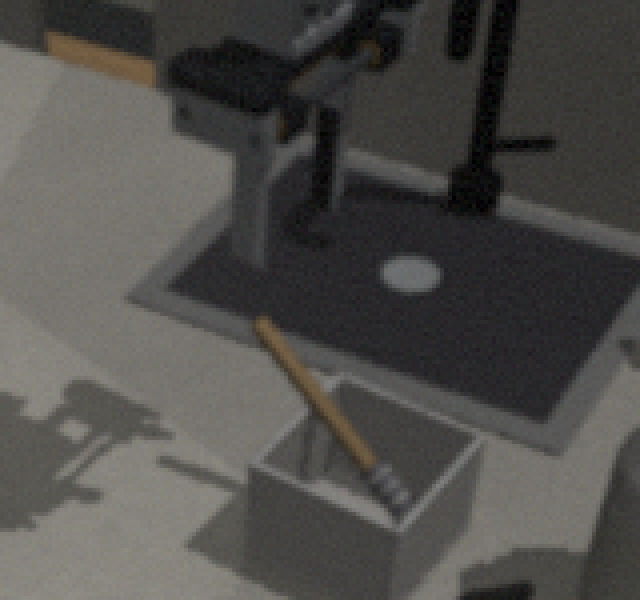

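Both looks agree, open and closed: the fingertips are 23 mm above the reported TCP (214.5 against 191.3), so heights need to go 37 mm lower than reported. x and y agree within 3 mm. I'll grasp again with that correction.

```bash
python3 -m handwheel '[[[30,0,0],0,-1],[[60,0,0],0,-1],[[90,0,0],0,-1],[[105,0,0],0,-1],[[112,0,0],0,-1]]' 8
for i in 1 2 3; do python3 -m handwheel '[[[0,0,0],0,1],[[0,0,0],0,1],[[0,0,0],0,1],[[0,0,0],0,1],[[0,0,0],0,1]]' 8; done
```

```text
time_s: 9.4
ee_pos: [0.521, 0.2951, 0.0781]
eef_rot: [-2.571, 1.559, -2.667]
force: [-0.8, -0.8, 1.0]
grip_width: 0.094
time_s: 9.9
ee_pos: [0.5212, 0.2952, 0.0787]
eef_rot: [-2.573, 1.56, -2.669]
force: [-0.2, 0.6, -0.1]
grip_width: 0.0572
time_s: 10.4
ee_pos: [0.5212, 0.2952, 0.0786]
eef_rot: [-2.572, 1.56, -2.667]
force: [-0.2, 0.1, -1.4]
grip_width: 0.0177
time_s: 10.9
ee_pos: [0.5212, 0.2952, 0.0786]
eef_rot: [-2.574, 1.56, -2.669]
force: [0.2, 0.1, 0.4]
grip_width: 0.0136
```

Gripped at 13.6 mm. Now the arc.

```bash
python3 -m handwheel '[[[-10.7,0,9.6],0,1],[[-20.4,0,19.6],0,1],[[-29,0,30.8],0,1],[[-36.6,0,42.8],0,1],[[-43,0,55.6],0,1]]' 8
python3 -m handwheel '[[[-5.2,0,13.4],0,1],[[-9.1,0,27.4],0,1],[[-11.7,0,41.8],0,1],[[-13,0,56.5],0,1],[[-13,0,74],0,1]]' 8
python3 - <<'E'
from h import *
im,W=cloud("scene"); b,_=cloud("top")
cv2.imwrite("pics/g5.png",cv2.resize(im[40:190,230:390],(640,600)))
go([])
E
```

```text
time_s: 11.4
ee_pos: [0.5772, 0.2902, 0.1216]
eef_rot: [-2.593, 1.559, -2.688]
force: [-1.1, 0.5, -0.5]
grip_width: 0.0137
time_s: 11.9
ee_pos: [0.6514, 0.2833, 0.1342]
eef_rot: [-2.612, 1.559, -2.707]
force: [-0.1, 0.2, 0.7]
grip_width: 0.0138
t 12.0 p [652.4 282.9 133.9] x [-0.009 -0.004 -1.   ] jaw az 84.5 q [ 0.36  0.72  1.02 -0.    1.42 -1.12] w 13.9
```

View pics/g5.png

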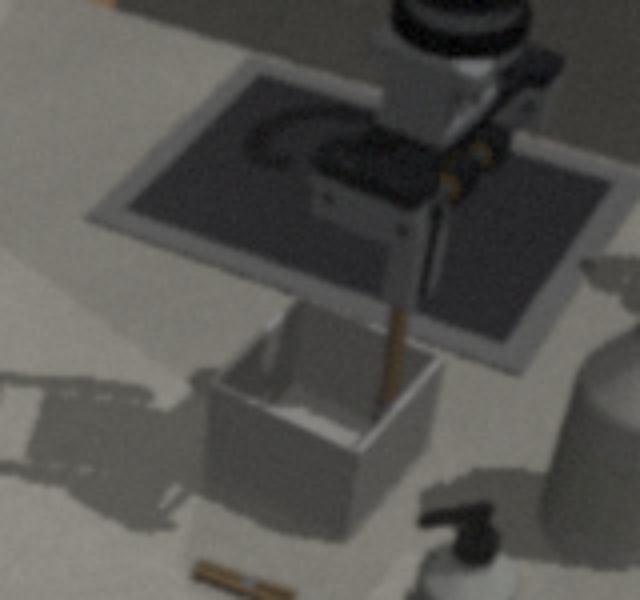

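The brush is upright in the tub. I'll tighten the grip, lift, and measure its axis numerically.

```bash
python3 -m handwheel '[[[0,0,0],0,1],[[-25,0,-2],0,1],[[-60,0,-4],0,1],[[-100,0,-6],0,1],[[-140,0,-8],0,1]]' 25
python3 -m handwheel '[[[0,0,0],0,1],[[0,0,0],0,1],[[0,0,0],0,1],[[0,0,0],0,1],[[0,0,0],0,1]]' 25
cat > br.py <<'E'
from h import *
def brush():
  p=get_obs()["ee_pos"]
  for n in("scene","top"):
    im,W=cloud(n); d=np.hypot(W[...,0]-p[0],W[...,1]-p[1])
    m=(d<.05)&(W[...,2]<p[2]+.015)&(W[...,2]>p[2]-.17)&(W[...,2]>.095)
    P=W[m]; print(n,len(P))
    P=P[np.argsort(P[:,2])]
    if len(P)>20:
      print(" zmin/max",(P[[0,2,-3,-1],2]*1000).round(0))
      for g in np.array_split(P,7): print("  ",(np.median(g,0)*1000).round(1),len(g))
E
python3 - <<'E'
from br import *
brush(); go([(590.8,-20,272,84.5)])
E
```

```text
time_s: 12.5
ee_pos: [0.6447, 0.2844, 0.2753]
eef_rot: [-2.612, 1.56, -2.707]
force: [0.5, -0.8, 0.2]
grip_width: 0.0139
time_s: 13.0
ee_pos: [0.6445, 0.2843, 0.2741]
eef_rot: [-2.619, 1.558, -2.715]
force: [-0.1, -0.3, 0.7]
grip_width: 0.0136
scene 345
 zmin/max [146. 149. 288. 289.]
   [649.2 277.5 157.3] 50
   [649.2 276.7 176.8] 50
   [648.6 277.3 195.6] 49
   [647.6 277.1 212.3] 49
   [646.1 279.9 230. ] 49
   [645.4 279.8 255.9] 49
   [643.7 280.4 278.4] 49
top 106
 zmin/max [147. 153. 249. 258.]
   [639.6 273.2 159.3] 16
   [636.9 274.6 177.9] 15
   [640.1 274.2 191.1] 15
   [636.3 275.6 204.6] 15
   [640.  277.1 212.3] 15
   [637.2 277.3 217.6] 15
   [639.6 277.1 239.2] 15
t 13.1 p [644.6 284.3 274.7] x [-0.011 -0.005 -1.   ] jaw az 84.5 q [ 0.36  0.65  0.8  -0.    1.7  -1.11] w 14.1
(590.8, -20, 272, 84.5) -> [   4.8 -308.   -24.4] spin 0.0
```

```bash
python3 -m handwheel '[[[0,-20,-2],0,1],[[0,-50,-5],0,1],[[0,-85,-8],0,1],[[0,-120,-11],0,1],[[0,-155,-14],0,1]]' 25
python3 -m handwheel '[[[0,-35,-3],0,1],[[0,-70,-6],0,1],[[0,-105,-9],0,1],[[0,-135,-12],0,1],[[0,-152,-14],0,1]]' 25
python3 -m handwheel '[[[0,0,0],0,1],[[0,0,0],0,1],[[0,0,0],0,1],[[0,0,0],0,1],[[0,0,0],0,1]]' 25
python3 - <<'E'
from br import *
brush(); go([(587.3,-20,272,84.5)])
E
```

```text
time_s: 13.6
ee_pos: [0.6154, 0.1301, 0.2756]
eef_rot: [-2.614, 1.559, -2.71]
force: [0.7, -1.1, 0.3]
grip_width: 0.0141
time_s: 14.1
ee_pos: [0.5865, -0.0218, 0.2767]
eef_rot: [-2.598, 1.559, -2.695]
force: [-0.6, -0.1, -0.5]
grip_width: 0.0138
time_s: 14.6
ee_pos: [0.5866, -0.0211, 0.2766]
eef_rot: [-2.609, 1.559, -2.706]
force: [0.3, -0.3, -0.0]
grip_width: 0.0141
scene 418
 zmin/max [150. 151. 291. 291.]
   [594.  -28.  160.2] 60
   [593.1 -27.7 180.8] 60
   [592.7 -26.9 201.1] 60
   [590.8 -25.2 217.4] 60
   [589.  -24.7 235.5] 60
   [588.3 -24.1 259.2] 59
   [587.9 -24.5 280.8] 59
top 69
 zmin/max [151. 163. 284. 288.]
   [577.5 -22.3 168.8] 10
   [577.  -19.8 197.2] 10
   [577.3 -19.5 214.1] 10
   [578.9 -19.5 217.5] 10
   [579.1 -17.3 219. ] 10
   [578.9 -21.3 247.4] 10
   [577.9 -21.9 274.8] 9
t 14.7 p [586.5 -21.4 276.7] x [-0.011 -0.005 -1.   ] jaw az 84.5 q [-0.1   0.34  1.25 -0.01  1.56 -1.57] w 13.5
(587.3, -20, 272, 84.5) -> [4.7 1.5 0.7] spin -0.001
```

```bash
python3 -m handwheel '[[[20,1.6,1.4],0,1],[[45,1.7,1.7],0,1],[[60,1.8,1.9],0,1],[[75,1.9,2],0,1],[[90,2,2.2],0,1]]' 25
python3 -m handwheel '[[[12,0.1,0.1],0,1],[[24,0.1,0.2],0,1],[[35,0.2,0.4],0,1],[[44,0.2,0.5],0,1],[[48,0.2,0.5],0,1]]' 25
python3 - <<'E'
from br import *
brush(); go([])
E
```

```text
time_s: 15.2
ee_pos: [0.5879, -0.0199, 0.186]
eef_rot: [-2.608, 1.559, -2.705]
force: [-0.2, 0.3, -0.7]
grip_width: 0.0139
time_s: 15.7
ee_pos: [0.5877, -0.02, 0.1371]
eef_rot: [-2.643, 1.558, -2.74]
force: [-0.9, 0.1, -1.0]
grip_width: 0.0141
scene 197
 zmin/max [ 95.  95. 151. 151.]
   [592.3 -21.6  96.9] 29
   [596.7 -25.   99.3] 28
   [594.8 -24.6 100.6] 28
   [591.8 -22.1 101.6] 28
   [589.9 -22.2 113.1] 28
   [588.7 -24.1 129.6] 28
   [588.6 -22.9 144.3] 28
top 13
t 15.8 p [587.7 -20.  137.6] x [-0.012 -0.005 -1.   ] jaw az 84.5 q [-0.09  0.43  1.45 -0.01  1.27 -1.57] w 13.6
```

```bash
python3 -m handwheel '[[[2,0,0],0,0.6],[[2,0,0],0,0.2],[[2,0,0],0,-0.2],[[2,0,0],0,-0.6],[[2,0,0],0,-1]]' 25
python3 -m handwheel '[[[0,0,0],0,-1],[[0,0,0],0,-1],[[0,0,0],0,-1],[[-20,0,0],0,-1],[[-50,0,0],0,-1]]' 25
python3 -m handwheel '[[[-40,0,0],0,-1],[[-70,0,0],0,-1],[[-90,0,0],0,-1],[[-100,0,0],0,-1],[[-100,0,0],0,-1]]' 25
python3 - <<'E'
from h import *
for n in("scene","top"):
    im,W=cloud(n); m=(np.hypot(W[...,0]-.5908,W[...,1]+.02)<.04)&(W[...,2]>.108)&(W[...,2]<.23)
    P=W[m];P=P[np.argsort(P[:,2])];print(n,len(P),(P[-3:,2]*1000).round())
    for g in np.array_split(P,4): print((np.median(g,0)*1000).round(1))
go([(570,-289.5,272,20),(570,-289.5,106,20)])
E
```

```text
time_s: 16.3
ee_pos: [0.5878, -0.02, 0.1358]
eef_rot: [-2.62, 1.558, -2.716]
force: [-0.1, 0.3, -0.1]
grip_width: 0.0474
time_s: 16.8
ee_pos: [0.5876, -0.0197, 0.1849]
eef_rot: [-2.725, 1.555, -2.822]
force: [-0.6, -0.2, 0.3]
grip_width: 0.0872
time_s: 17.3
ee_pos: [0.5893, -0.0192, 0.2856]
eef_rot: [-2.684, 1.557, -2.78]
force: [-0.2, -0.2, 0.6]
grip_width: 0.0938
scene 203 [206. 207. 207.]
[595.2 -25.7 124. ]
[595.  -25.8 149.7]
[595.4 -26.6 177.7]
[594.7 -24.7 202.4]
top 54 [207. 207. 209.]
[582.4 -19.2 139.5]
[582.  -18.8 182.3]
[585.7 -18.6 203.6]
[585.1 -20.7 205.7]
t 17.4 p [588.8 -19.2 283.6] x [-0.016 -0.005 -1.   ] jaw az 84.5 q [-0.09  0.35  1.22 -0.01  1.58 -1.57] w 93.7
(570, -289.5, 272, 20) -> [  13.1 -270.8    7.5] spin 1.125
(570, -289.5, 106, 20) -> [ 179.1 -269.8   10.1] spin 1.125
```

The brush's top is at 206 mm in both views, so it is fully down and vertical. On to the filter.

```bash
python3 -m handwheel '[[[0,-40,2],0.14,-1],[[0,-85,3],0.28,-1],[[0,-130,5],0.42,-1],[[0,-175,6],0.56,-1],[[0,-215,7],0.68,-1]]' 40
python3 - <<'E'
from h import *
go([(570,-289.5,272,20),(570,-289.5,106,20)])
E
```

```text
time_s: 17.9
ee_pos: [0.5743, -0.2358, 0.2832]
eef_rot: [-2.157, 1.552, -2.939]
force: [-0.3, -1.0, 0.0]
grip_width: 0.094
t 17.9 p [ 574.3 -235.8  283.2] x [-0.018 -0.004 -1.   ] jaw az 45.2 q [-0.44  0.43  1.12 -0.01  1.61 -1.23] w 94.0
(570, -289.5, 272, 20) -> [ 11.5 -40.9  34.9] spin 0.439
(570, -289.5, 106, 20) -> [177.4 -38.3  36.6] spin 0.439
```

```bash
python3 -m handwheel '[[[4,-14,12],0.14,-1],[[8,-28,24],0.28,-1],[[11,-41,35],0.40,-1],[[11,-41,35],0.439,-1],[[11,-41,35],0.439,-1]]' 40
python3 - <<'E'
from h import *
go([(570,-289.5,101,20)])
im0,W0=cloud("scene")
Q=W0.reshape(-1,3); Q=Q[np.isfinite(Q[:,2])]; d=np.linalg.norm(Q[:,:2]-get_obs()["ee_pos"][:2],axis=1)
for lo in range(250,340,10):
    s=Q[(d<.08)&(Q[:,2]>lo/1000)&(Q[:,2]<=lo/1000+.01)]
    if len(s): print(lo,len(s),(s.min(0)*1000).round(0),(s.max(0)*1000).round(0),s.mean(0).round(3))
E
```

```text
time_s: 18.4
ee_pos: [0.5696, -0.2899, 0.2707]
eef_rot: [-1.802, 1.55, -3.025]
force: [-0.3, -1.2, -0.2]
grip_width: 0.0938
t 18.4 p [ 569.6 -289.9  270.7] x [-0.021 -0.002 -1.   ] jaw az 19.9 q [-0.52  0.48  1.08 -0.01  1.61 -0.87] w 93.8
(570, -289.5, 101, 20) -> [169.6   3.9   0.6] spin -0.001
290 21 [ 523. -315.  295.] [ 622. -280.  300.] [ 0.544 -0.302  0.298]
300 98 [ 518. -317.  300.] [ 630. -261.  310.] [ 0.567 -0.294  0.305]
310 121 [ 519. -317.  310.] [ 631. -259.  320.] [ 0.572 -0.292  0.315]
320 133 [ 519. -318.  320.] [ 631. -260.  330.] [ 0.574 -0.292  0.325]
330 126 [ 519. -317.  330.] [ 632. -259.  340.] [ 0.572 -0.292  0.335]
```

```bash
python3 -m handwheel '[[[40,0,0],0,-1],[[85,0,0],0,-1],[[125,1,0],0,-1],[[155,2,0],0,-1],[[168.5,2.5,0.5],0,-1]]' 15
for i in 1 2; do python3 -m handwheel '[[[0,0,0],0,1],[[0,0,0],0,1],[[0,0,0],0,1],[[0,0,0],0,1],[[0,0,0],0,1]]' 15; done
python3 -m handwheel '[[[0,0,0],0,1],[[0,0,0],0,1],[[0,0,0],0,1],[[0,0,0],0,1],[[0,0,0],0,1]]' 15
python3 - <<'E'
from h import *
go([])
E
```

```text
time_s: 18.95
ee_pos: [0.5678, -0.2884, 0.0992]
eef_rot: [-1.906, 1.547, -3.125]
force: [-0.9, 0.7, 0.5]
grip_width: 0.0939
time_s: 19.45
ee_pos: [0.5681, -0.2886, 0.1002]
eef_rot: [-1.872, 1.548, -3.091]
force: [0.0, 0.3, -0.6]
grip_width: 0.0573
time_s: 19.95
ee_pos: [0.5681, -0.2886, 0.1001]
eef_rot: [-1.874, 1.548, -3.093]
force: [0.0, -0.2, -1.0]
grip_width: 0.0173
time_s: 20.45
ee_pos: [0.5682, -0.2886, 0.1001]
eef_rot: [-1.873, 1.548, -3.092]
force: [0.7, 0.4, -1.6]
grip_width: 0.0099
t 20.45 p [ 568.2 -288.6  100.1] x [-0.023 -0.001 -1.   ] jaw az 20.2 q [-0.52  0.58  1.32 -0.01  1.26 -0.87] w 9.9
```

```bash
python3 -m handwheel '[[[0,0,0],0,1],[[-5,-0.1,0],0,1],[[-15,-0.3,0],0,1],[[-28,-0.6,0],0,1],[[-42,-0.9,0],0,1]]' 60
python3 -m handwheel '[[[-15,-0.3,0],0,1],[[-30,-0.6,0],0,1],[[-40,-0.8,0],0,1],[[-45,-0.9,0],0,1],[[-45,-0.9,0],0,1]]' 60
python3 -m handwheel '[[[-25,0,0],0,1],[[-60,0,0],0,1],[[-95,0,0],0,1],[[-125,0,0],0,1],[[-145,0,0],0,1]]' 60
cat > fl.py <<'E'
from h import *
def filt(show=None):
    o=get_obs();p=o["ee_pos"]; R=Ro.from_euler("xyz",o["eef_rot"]).as_matrix()
    for n in("scene","top"):
        im,W=cloud(n); q=(W-p)@R   # tool coords
        # grasp point lies 42 mm above reported TCP -> tool x=-0.042
        m=(abs(q[...,1])<.012)&(q[...,0]>-.018)&(q[...,0]<.16)&(abs(q[...,2])<.16)
        P=q[m]*1000
        if len(P)<30: print(n,len(P)); continue
        c,(w,h),a=cv2.minAreaRect(P[:,[2,0]].astype(np.float32)); print(n,len(P),"rect c(z,x)",np.round(c,1),round(w,1),round(h,1),"ang",round(a,1),"y",np.percentile(P[:,1],[5,50,95]).round(1))
        B=cv2.boxPoints((c,(w,h),a)); print("  corners world",[(p*1000+R@np.array([b[1],np.median(P[:,1]),b[0]])).round(0).tolist() for b in B])
        if n==show: cv2.imwrite("pics/f_%d.png"%(o["time_s"]*100),im)
E
python3 - <<'E'
from fl import *
filt(); go([(608,140,330,-5)])
E
```

```text
time_s: 20.95
ee_pos: [0.5683, -0.2885, 0.1427]
eef_rot: [-1.904, 1.548, -3.122]
force: [5.1, 2.4, -3.7]
grip_width: 0.0098
time_s: 21.45
ee_pos: [0.5685, -0.289, 0.1883]
eef_rot: [-1.883, 1.548, -3.101]
force: [-0.2, 0.2, -1.5]
grip_width: 0.0099
time_s: 21.95
ee_pos: [0.5718, -0.2889, 0.3349]
eef_rot: [-1.851, 1.549, -3.07]
force: [0.1, -0.0, -1.6]
grip_width: 0.0097
scene 1981 rect c(z,x) [ 1.6 36.3] 108.5 90.6 ang 90.0 y [-0.3  3.6  6.8]
  corners world [[561.0, -247.0, 353.0], [592.0, -332.0, 353.0], [589.0, -332.0, 244.0], [558.0, -247.0, 245.0]]
top 97 rect c(z,x) [-33.2  34.1] 104.9 28.4 ang 83.1 y [-5.3 -1.1  5.7]
  corners world [[553.0, -239.0, 351.0], [562.0, -265.0, 355.0], [565.0, -277.0, 251.0], [555.0, -251.0, 247.0]]
t 22.05 p [ 572.2 -289.1  335.2] x [-0.019 -0.003 -1.   ] jaw az 20.2 q [-0.52  0.48  0.93 -0.01  1.75 -0.87] w 9.7
(608, 140, 330, -5) -> [   3.4  181.7 -390.4] spin 0.439
```

The filter is gripped at 9.7 mm, with its foot at z of about 244 mm, clear and upright. I'll carry it to the tub's -y side and leave the travel height above the brush.

```bash
python3 -m handwheel '[[[0,14,-32],0,1],[[0,32,-75],0,1],[[0,51,-118],0,1],[[0,70,-162],0,1],[[0,88,-205],0,1]]' 60
python3 -m handwheel '[[[0,18,-43],0,1],[[0,37,-86],0,1],[[0,56,-130],0,1],[[0,75,-174],0,1],[[0,88,-203],0,1]]' 60
python3 -m handwheel '[[[0,0,0],0.1,1],[[0,0,0],0.22,1],[[0,0,0],0.34,1],[[0,0,0],0.439,1],[[0,0,0],0.439,1]]' 60
python3 - <<'E'
from fl import *
filt(); go([(598.3,156,151,-5)])
E
```

```text
time_s: 22.55
ee_pos: [0.5835, -0.0644, 0.3322]
eef_rot: [-1.818, 1.549, -3.037]
force: [0.7, -0.0, -1.5]
grip_width: 0.0097
time_s: 23.05
ee_pos: [0.5954, 0.1594, 0.3291]
eef_rot: [-1.817, 1.546, -3.034]
force: [-0.1, -0.3, -1.8]
grip_width: 0.0096
time_s: 23.55
ee_pos: [0.5951, 0.1593, 0.327]
eef_rot: [-1.363, 1.543, -3.02]
force: [-0.0, -0.8, -0.8]
grip_width: 0.0098
scene 1064 rect c(z,x) [ 2.4 36.4] 109.2 91.0 ang 88.9 y [-0.6  4.6  8.1]
  corners world [[604.0, 203.0, 344.0], [596.0, 112.0, 346.0], [593.0, 110.0, 237.0], [601.0, 200.0, 235.0]]
top 136 rect c(z,x) [13.3 35.7] 106.4 67.7 ang 89.7 y [-5.7 -2.9  3.6]
  corners world [[595.0, 180.0, 344.0], [589.0, 113.0, 345.0], [586.0, 112.0, 239.0], [592.0, 179.0, 238.0]]
t 23.65 p [595.2 159.3 327.7] x [-0.027 -0.003 -1.   ] jaw az -4.7 q [0.2  0.42 1.03 0.   1.72 0.28] w 9.4
(598.3, 156, 151, -5) -> [176.6   8.    2.1] spin 0.005
```

```bash
python3 -m handwheel '[[[30,1,0],0,1],[[70,3,1],0,1],[[115,5,1],0,1],[[155,7,2],0,1],[[176,8,2],0.005,1]]' 60
python3 -m handwheel '[[[0,0,0],0,1],[[0,0,0],0,1],[[0,0,0],0,1],[[0,0,0],0,1],[[0,0,0],0,1]]' 40
python3 - <<'E'
from fl import *
filt("scene"); go([(605.5,238.7,151,-5)])
E
ls pics
```

```text
time_s: 24.15
ee_pos: [0.5967, 0.1556, 0.1472]
eef_rot: [-1.356, 1.539, -3.011]
force: [-0.0, 0.3, -1.0]
grip_width: 0.0097
time_s: 24.65
ee_pos: [0.5971, 0.1557, 0.1482]
eef_rot: [-1.358, 1.54, -3.013]
force: [0.4, -0.2, -1.7]
grip_width: 0.0098
scene 1253 rect c(z,x) [ 0.9 66.5] 318.3 169.9 ang 0.7 y [-8.9  3.9 10.2]
  corners world [[610.0, 313.0, -2.0], [615.0, 312.0, 167.0], [588.0, -5.0, 166.0], [583.0, -4.0, -4.0]]
top 562 rect c(z,x) [17.9 68.2] 284.6 173.3 ang 1.3 y [-10.6  -0.7  10.4]
  corners world [[602.0, 281.0, -4.0], [607.0, 278.0, 169.0], [583.0, -6.0, 164.0], [578.0, -2.0, -9.0]]
t 24.75 p [596.9 155.7 147.7] x [-0.031 -0.004 -1.   ] jaw az -4.8 q [0.19 0.5  1.33 0.   1.35 0.28] w 9.9
(605.5, 238.7, 151, -5) -> [ -3.9   1.5 -83.5] spin 0.003
crop1.png
f_2465.png
g1.png
g2.png
g3.png
g4.png
g5.png
scene0.png
top0.png
```

```bash
python3 -m handwheel '[[[0,0,-8],0,1],[[0,0,-16],0,1],[[0,0,-24],0,1],[[0,0,-32],0,1],[[0,0,-40],0,1]]' 30
python3 -m handwheel '[[[0,0,-8],0,1],[[0,0,-16],0,1],[[0,0,-24],0,1],[[0,0,-24],0,1],[[0,0,-24],0,1]]' 30
python3 - <<'E'
from h import *
im,_=cloud("scene");t,_=cloud("top");cv2.imwrite("pics/t1.png",cv2.resize(im[40:240,200:400],(600,600),interpolation=3))
go([])
E
```

```text
time_s: 25.25
ee_pos: [0.6007, 0.1956, 0.1483]
eef_rot: [-1.304, 1.541, -2.959]
force: [-0.6, -6.3, 5.4]
grip_width: 0.0099
time_s: 25.75
ee_pos: [0.6027, 0.2199, 0.1482]
eef_rot: [-1.309, 1.541, -2.964]
force: [-0.3, -1.3, -0.4]
grip_width: 0.0097
t 25.85 p [602.6 219.7 147.9] x [-0.03  -0.005 -1.   ] jaw az -4.8 q [0.29 0.55 1.25 0.   1.37 0.37] w 9.5
```

View pics/t1.png

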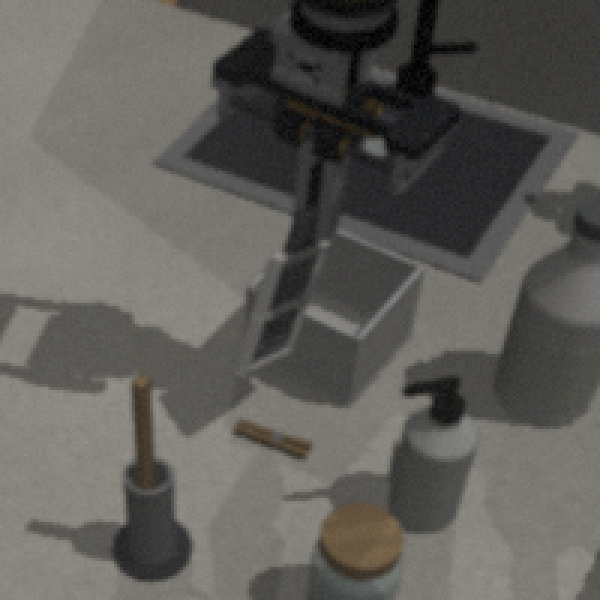

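The filter is tipping against the rim as planned, at about (285,290) in the crop, and the brush stands upright in the tube. I'll continue for the remaining 30 mm.

```bash
python3 -m handwheel '[[[0,0,-8],0,1],[[0,0,-16],0,1],[[0,0,-24],0,1],[[0,0,-30],0,1],[[0,0,-30],0,1]]' 30
python3 -m handwheel '[[[0,0,0],0,1],[[-20,0,0],0,1],[[-50,0,0],0,1],[[-80,0,0],0,1],[[-105,0,0],0,1]]' 60
python3 - <<'E'
from fl import *
im,_=cloud("scene");cv2.imwrite("pics/t2.png",cv2.resize(im[20:220,200:400],(600,600),interpolation=3))
filt(); go([])
E
```

```text
time_s: 26.35
ee_pos: [0.605, 0.2498, 0.1473]
eef_rot: [-1.302, 1.54, -2.957]
force: [0.3, -3.5, -0.6]
grip_width: 0.01
time_s: 26.85
ee_pos: [0.6083, 0.2507, 0.2541]
eef_rot: [-1.344, 1.541, -2.998]
force: [0.3, 0.1, -1.5]
grip_width: 0.0095
scene 738 rect c(z,x) [59.4 13.4] 110.3 92.3 ang 53.6 y [-0.4  4.2  7.7]
  corners world [[614.0, 261.0, 262.0], [609.0, 187.0, 317.0], [602.0, 122.0, 229.0], [607.0, 196.0, 173.0]]
top 399 rect c(z,x) [64.7 19.9] 105.1 91.1 ang 53.9 y [-5.9 -2.7  3.6]
  corners world [[607.0, 254.0, 254.0], [602.0, 181.0, 308.0], [595.0, 119.0, 224.0], [599.0, 192.0, 170.0]]
t 27.0 p [608.6 250.7 253.3] x [-0.028 -0.004 -1.   ] jaw az -4.8 q [0.33 0.54 1.03 0.01 1.61 0.42] w 10.0
```

View pics/t2.png

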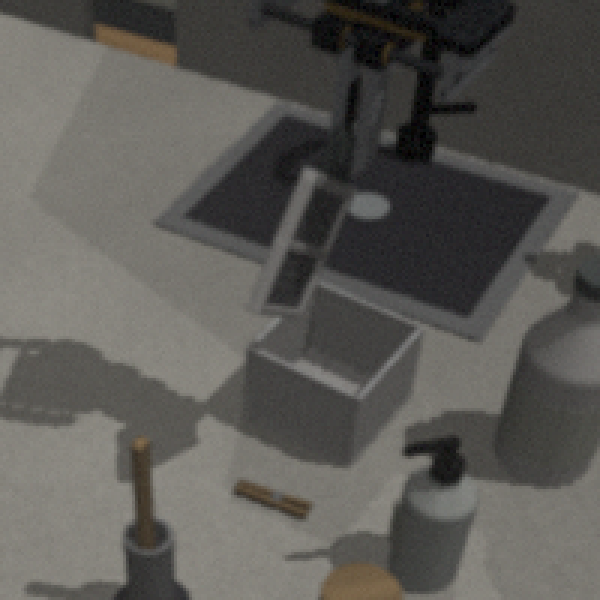

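It tips 36–37° (both views agree), which is inside the window but close to its edge. I'll lower back to the rim and push another 20 mm.

```bash
python3 -m handwheel '[[[30,0,0],0,1],[[60,0,0],0,1],[[85,0,0],0,1],[[100,0,0],0,1],[[105,0,0],0,1]]' 60
python3 -m handwheel '[[[0,0,-7],0,1],[[0,0,-13],0,1],[[0,0,-19],0,1],[[0,0,-22],0,1],[[0,0,-22],0,1]]' 30
python3 -m handwheel '[[[0,0,0],0,1],[[-20,0,0],0,1],[[-50,0,0],0,1],[[-80,0,0],0,1],[[-100,0,0],0,1]]' 60
python3 - <<'E'
from fl import *
filt(); go([])
E
```

```text
time_s: 27.5
ee_pos: [0.6048, 0.2498, 0.1463]
eef_rot: [-1.308, 1.539, -2.963]
force: [-4.3, -3.1, 7.1]
grip_width: 0.0094
time_s: 28.0
ee_pos: [0.6069, 0.2723, 0.1466]
eef_rot: [-1.32, 1.54, -2.974]
force: [0.1, -2.1, 1.9]
grip_width: 0.0095
time_s: 28.5
ee_pos: [0.6102, 0.2735, 0.2492]
eef_rot: [-1.387, 1.543, -3.041]
force: [0.7, -0.3, -1.7]
grip_width: 0.0096
scene 656 rect c(z,x) [31.5 74.6] 128.3 237.4 ang 28.8 y [-0.8  4.1  7.8]
  corners world [[617.0, 354.0, 101.0], [613.0, 241.0, 310.0], [602.0, 129.0, 248.0], [606.0, 242.0, 40.0]]
top 354 rect c(z,x) [91.4 59.7] 175.8 118.8 ang 75.1 y [-5.4 -2.3  3.7]
  corners world [[607.0, 262.0, 259.0], [599.0, 148.0, 290.0], [590.0, 102.0, 121.0], [599.0, 217.0, 90.0]]
t 28.6 p [610.7 273.6 249.8] x [-0.025 -0.002 -1.   ] jaw az -4.8 q [0.36 0.57 0.99 0.01 1.61 0.45] w 9.3
```

```bash
sed -i 's/m=(abs(q/m=(W[...,2]>.13)\&(abs(q/; s/P=q\[m\]\*1000/m=cv2.morphologyEx(m.astype(np.uint8),cv2.MORPH_OPEN,np.ones((2,2)));k,l,st,_=cv2.connectedComponentsWithStats(m);m=l==1+np.argmax(st[1:,4]);P=q[m]*1000/' fl.py
python3 - <<'E'
from fl import *
filt(); go([])
E
```

```text
scene 637 rect c(z,x) [-83.  146.1] 136.6 520.6 ang 53.3 y [nan nan nan]
  corners world [[nan, nan, nan], [nan, nan, nan], [nan, nan, nan], [nan, nan, nan]]
top 375 rect c(z,x) [nan nan] 0.0 0.0 ang 0.0 y [nan nan nan]
  corners world [[nan, nan, nan], [nan, nan, nan], [nan, nan, nan], [nan, nan, nan]]
t 28.7 p [609.7 273.  245.7] x [-0.031 -0.005 -1.   ] jaw az -4.8 q [0.36 0.57 1.   0.01 1.61 0.45] w 9.9
```

```bash
sed -i 's/P=q\[m\]\*1000$/P=q[m]*1000;P=P[np.isfinite(P[:,0])]/' fl.py
python3 - <<'E'
from fl import *
filt(); go([])
E
```

```text
scene 617 rect c(z,x) [-79.7 143.9] 138.0 514.5 ang 53.2 y [-112.6    4.     7.6]
  corners world [[633.0, 597.0, 1.0], [609.0, 188.0, 312.0], [598.0, 105.0, 202.0], [623.0, 515.0, -109.0]]
top 361 rect c(z,x) [ 48.5 115.1] 149.7 278.6 ang 8.1 y [-6.2 -2.9 29.5]
  corners world [[603.0, 317.0, 3.0], [608.0, 279.0, 279.0], [595.0, 132.0, 259.0], [590.0, 170.0, -17.0]]
t 28.8 p [609.4 272.8 244.7] x [-0.032 -0.006 -0.999] jaw az -4.8 q [0.36 0.57 1.   0.01 1.61 0.45] w 9.6
```

```bash
sed -i 's/m=cv2.morph/m0=m;m=cv2.morph/; s/m=l==1+np.argmax(st\[1:,4\])/m=m0\&(l==1+np.argmax(st[1:,4]))/; s/np.ones((2,2))/np.ones((3,3))/' fl.py
python3 - <<'E'
from fl import *
filt(); go([])
E
```

```text
scene 619 rect c(z,x) [72.1  4.6] 106.4 90.6 ang 44.7 y [-0.2  4.2  7.6]
  corners world [[613.0, 270.0, 245.0], [610.0, 207.0, 310.0], [602.0, 131.0, 236.0], [605.0, 194.0, 171.0]]
top 347 rect c(z,x) [78.  11.8] 89.8 93.0 ang 46.8 y [-5.8 -2.9  2.6]
  corners world [[605.0, 260.0, 234.0], [602.0, 193.0, 298.0], [594.0, 131.0, 233.0], [598.0, 198.0, 169.0]]
t 28.9 p [609.6 272.7 245.2] x [-0.032 -0.006 -0.999] jaw az -4.8 q [0.36 0.57 1.   0.01 1.61 0.45] w 9.3
```

Both views put the tilt at about 45°, with the foot middle at (600,163,202) mm. Now over the tub.

```bash
python3 -m handwheel '[[[0,0,-15],0,1],[[0,0,-40],0,1],[[0,0,-65],0,1],[[0,0,-90],0,1],[[0,0,-109],0,1]]' 60
python3 -m handwheel '[[[10,0,0],0,1],[[25,1,0],0,1],[[38,1,0],0,1],[[45,1,0],0,1],[[48,1,0],0,1]]' 60
python3 -m handwheel '[[[0,0,0],0,1],[[0,0,0],0,1],[[0,0,0],0,1],[[0,0,0],0,1],[[0,0,0],0,1]]' 60
python3 - <<'E'
from fl import *
im,W=cloud("scene");cv2.imwrite("pics/t3.png",cv2.resize(im[0:230,200:430],(600,600),interpolation=3))
P=W[(np.hypot(W[...,0]-.5908,W[...,1]+.02)<.04)&(W[...,2]>.108)&(W[...,2]<.23)]; print("brush",(P.mean(0)*1000).round(),P[:,2].max())
filt(); go([])
E
```

```text
time_s: 29.4
ee_pos: [0.6181, 0.3839, 0.2433]
eef_rot: [-1.314, 1.537, -2.968]
force: [0.0, 0.7, -0.4]
grip_width: 0.0094
time_s: 29.9
ee_pos: [0.6173, 0.3831, 0.1942]
eef_rot: [-1.302, 1.536, -2.956]
force: [-0.2, 0.4, -1.5]
grip_width: 0.0093
time_s: 30.4
ee_pos: [0.6174, 0.3831, 0.1945]
eef_rot: [-1.309, 1.537, -2.962]
force: [-0.2, -0.0, -1.4]
grip_width: 0.0097
brush [592. -22. 163.] 0.20735590503393397
scene 453 rect c(z,x) [71.3  5.8] 106.1 92.8 ang 44.4 y [-0.3  4.3  7.8]
  corners world [[622.0, 382.0, 193.0], [618.0, 318.0, 259.0], [610.0, 242.0, 186.0], [613.0, 306.0, 119.0]]
top 281 rect c(z,x) [77.9 10.1] 86.1 93.1 ang 48.2 y [-5.7 -2.7  3.5]
  corners world [[613.0, 369.0, 186.0], [609.0, 300.0, 248.0], [603.0, 242.0, 185.0], [606.0, 311.0, 122.0]]
t 30.55 p [617.3 383.1 194.3] x [-0.034 -0.006 -0.999] jaw az -4.7 q [0.5  0.75 0.83 0.01 1.6  0.58] w 9.5
```

View pics/t3.png

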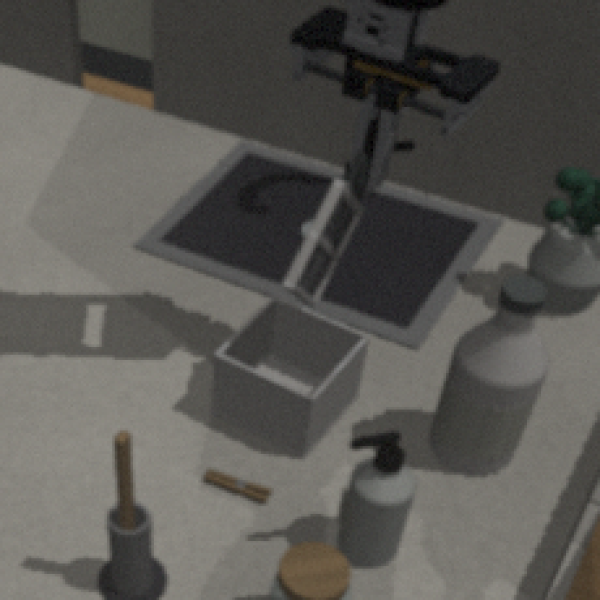

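The foot middle is at about (608,275,153) mm, against the tub centre at (608,272). The tilt is about 45°, the lowest corner is at about 120 mm (rim at 90), and everything is steady. Handing in.

```bash
python3 -c "
from station import *
print(hand_in())"
```

```text
the job is handed in; nothing more can be done
None
```

The job is handed in at about 30.6 s of the 61 s allowed; no verdict was reported. The brush stands bristles down in the tube and has been let go. The filter is held tipped over the tub.

- **Missed first grasp:** The first try at the brush closed on nothing. The camera showed the fingertips 23 mm above the reported TCP, where the text puts them 14 mm below it. I lowered every later grasp by the 37 mm difference. The brush was not disturbed.
- **Brush:** I swung it upright against the tub's corner, lifted it and released it in the tube. The last check showed it vertical, with its top at about 207 mm against 205 mm expected.
- **Filter:** I drew it up with the foot clear to about 244 mm, then tipped it in the grip by dragging it along the tub rim. The first drag gave only 36–37°, so I pushed it once more.
- **Final pose:**
  - The two cameras gave tilts of about 44° and 48°.
  - The foot middle was about 3 mm from the tub centre and 153 mm high.
  - The lowest corner was about 30 mm above the rim.
  - The grip stayed at 9.5 mm with 60 N.
- **Disagreements:** The two cameras differed by about 7 mm across the panel, roughly its 12 mm thickness, as they see opposite faces. The tool had drifted about 2° off vertical by the end, well within tolerance.
- **Soap, jar and pot:** The soap and jar look untouched in the last picture. The pot is outside that crop, and I did not re-measure any of the three.

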